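# Put the two stray leather tools back in the empty places of the tool rack

## Task

Two of the leather tools have been left lying on the desk. Lay each of them gently into an empty place of the tool rack, handle down in its notch and blade in the gap of the far rail, pointing away from the robot like the tools already there. Leave the tools in the rack and the other things on the desk alone.

Things in the scene. Friction and masses are not known exactly. Their poses are not given: they have to be found in the camera images.
- rack: fixed wooden tool rack: board 148 (x) x 324 (y) x 14 mm with two dark notched rails along y for five tools side by side, 60 mm apart, open between the rails down to the board. Origin: centre of the underside; x from the robot's side to the far side, z up. Tools lie across the rails, handle on the robot's side, blade on the far side
- handle_rail (a point): middle of the top of the near rail (rack x = -47 mm; 14 mm thick along x), 49 mm above the desk. It has five 90 degree V notches, 28 mm wide and 14 mm deep, that cradle the handles. Axes as the rack's
- blade_rail (a point): middle of the top of the far rail (rack x = +38 mm; 12 mm thick along x), 58 mm above the desk. It has five flat-bottomed cork-lined gaps for blades, 24 mm wide at the bottom and 30 mm at the top, bottom 49 mm above the desk. Axes as the rack's
- slot_1 (a point): place 1 of the rack, counted from the left: where a tool's origin lies when seated there (39 mm above the desk, at the rack's y = +120 mm, x = 0). Axes as the rack's; a seated tool's own x axis points along minus this x. The place may be taken or empty
- slot_2 (a point): place 2 of the rack, counted from the left: where a tool's origin lies when seated there (39 mm above the desk, at the rack's y = +60 mm, x = 0). Axes as the rack's; a seated tool's own x axis points along minus this x. The place may be taken or empty
- slot_3 (a point): place 3 of the rack, counted from the left: where a tool's origin lies when seated there (39 mm above the desk, at the rack's y = +0 mm, x = 0). Axes as the rack's; a seated tool's own x axis points along minus this x. The place may be taken or empty
- slot_4 (a point): place 4 of the rack, counted from the left: where a tool's origin lies when seated there (39 mm above the desk, at the rack's y = -60 mm, x = 0). Axes as the rack's; a seated tool's own x axis points along minus this x. The place may be taken or empty
- slot_5 (a point): place 5 of the rack, counted from the left: where a tool's origin lies when seated there (39 mm above the desk, at the rack's y = -120 mm, x = 0). Axes as the rack's; a seated tool's own x axis points along minus this x. The place may be taken or empty
- beveler_1: leather edge beveler, 126 mm long, 50 g: dark red wooden handle 21 mm thick (x = -10 to +63 mm, full thickness from +10 to +56), pale 13 mm ferrule, slim steel shank 4 x 3 mm to x = -63 mm. Lies along its x axis, z up. Origin: middle of its length, 10.5 mm under its axis, so on the surface it lies on. Starts in the rack or loose on the desk
- beveler_1_tip (a point): end of the shank of beveler_1, on the tool's axis, 62.5 mm from its origin along -x. Axes as the tool's
- skiver_1: leather skiver, 126 mm long, 50 g: dark brown wooden handle 22 mm thick (x = -12 to +63 mm, full thickness from +10 to +56), pale 13 mm ferrule, flat steel blade 16 x 2 mm to x = -63 mm. Lies along its x axis, z up. Origin: middle of its length, 10.9 mm under its axis, so on the surface it lies on. Starts in the rack or loose on the desk
- skiver_1_tip (a point): end of the blade of skiver_1, on the tool's axis, 62.5 mm from its origin along -x. Axes as the tool's
- beveler_2: leather edge beveler, 126 mm long, 50 g: dark red wooden handle 21 mm thick (x = -10 to +63 mm, full thickness from +10 to +56), pale 13 mm ferrule, slim steel shank 4 x 3 mm to x = -63 mm. Lies along its x axis, z up. Origin: middle of its length, 10.5 mm under its axis, so on the surface it lies on. Starts in the rack or loose on the desk
- beveler_2_tip (a point): end of the shank of beveler_2, on the tool's axis, 62.5 mm from its origin along -x. Axes as the tool's
- skiver_2: leather skiver, 126 mm long, 50 g: dark brown wooden handle 22 mm thick (x = -12 to +63 mm, full thickness from +10 to +56), pale 13 mm ferrule, flat steel blade 16 x 2 mm to x = -63 mm. Lies along its x axis, z up. Origin: middle of its length, 10.9 mm under its axis, so on the surface it lies on. Starts in the rack or loose on the desk
- skiver_2_tip (a point): end of the blade of skiver_2, on the tool's axis, 62.5 mm from its origin along -x. Axes as the tool's
- beveler_3: leather edge beveler, 126 mm long, 50 g: dark red wooden handle 21 mm thick (x = -10 to +63 mm, full thickness from +10 to +56), pale 13 mm ferrule, slim steel shank 4 x 3 mm to x = -63 mm. Lies along its x axis, z up. Origin: middle of its length, 10.5 mm under its axis, so on the surface it lies on. Starts in the rack or loose on the desk
- beveler_3_tip (a point): end of the shank of beveler_3, on the tool's axis, 62.5 mm from its origin along -x. Axes as the tool's
- glue_pot: glue pot with a blue lid, bystander: 47 mm in diameter, 70 mm high. Origin: centre of its underside

How it is judged:
By the outcome, as a careful person would: the job done as asked, in the order asked, and still so for the second after the job is handed in, with the robot touching nothing.
It also fails if it takes over 58 s, if anything falls off the work surface, if the arm or the gripper's body presses on something with over 40 N, if the wrist force passes 120 N, or if a joint passes its speed limit or range.

## Robot

A 6-joint arm with a two-finger parallel gripper is mounted at the origin on a cart in front of the work surface, level with it; the furniture and walls round the work are solid. World frame = base frame: x ahead of the robot, y to its left, z up, the work surface at z = 0. Lengths are in m, angles in degrees, forces in N, time in s.
With the tool pointing down it reaches from about 0.325 to 0.775 m from the base axis. Payload 5.5 kg.
Tool frame: the origin (TCP) lies between the finger pads; the fingertips stand 14 mm ahead of it and the grasp point (between the pads) lies 5 mm behind it; z points along the fingers, y is the line along which they close (so a half turn about z gives the same grasp; the last joint's range is limited). The gripper opens to 85 mm and grips with 20 to 120 N. Pads are 22 mm wide; open, the fingers measure 114 mm over their backs; the gripper's body (76 mm by 85 mm) begins 54 mm behind the grasp point. The pads swing forward as they close: fully open they stand 13 mm farther back than shut.
Start: joints at [59.949, 5.22, 70.514, -0, 104.267, -3.249], TCP at [0.271, 0.536, 0.245] pointing down, gripper open.
Joint ranges: [-164.24, 164.24], [-49.07, 125.15], [9.68, 141.18], [-86.29, 266.29], [3.28, 154.24], [-151.56, 151.56]. Speed limits (degrees/s): [147.25, 147.25, 172.46, 180, 180, 180].

## Interface

Orientations are given as a 3x3 rotation matrix whose columns are the frame's x, y, z axes.
In Python, from plant import robot gives the robot as it stands. The module is installed in compiled form; this text tells all that it offers. Calls block until the motion is done:
- robot.move_to(position, orientation): joint-space move of the TCP to a pose.
- robot.move_straight(position, orientation=None, rate=0.15, stop_force=None): straight line of the TCP; orientation=None keeps the orientation; rate is the mean speed in m/s. With stop_force (N) it stops when the force on the tool has changed by that much, and returns True; else False.
- robot.goto_joints(angles): joint-space move.
- robot.release() and robot.grab(squeeze=None): open the fingers fully, or close them until they stop; squeeze is the grip in N (None keeps the last).
- robot.wait(seconds).
- robot.inverse_kinematics(position, orientation): joint angles nearest the present ones, or None.
- robot.read_camera(name): name is "side" or "top"; returns (picture, depth): 480x640x3 uint8, blue, green, red; 480x640 float32, m along the optical axis (not along the pixel's ray), 0 where there is no reading.
- robot.camera_info(name): a dict with "camera_matrix" (3x3 intrinsics, pixels), "R" (3x3) and "t" (3): a world point X has camera coordinates R X + t. Camera axes: x right, y down, z forward; pixel columns grow to the right and rows downward; lengths in m; the calibration is good to about 2 mm. A picture is of the moment at which its call begins. camera_info takes no time and is no camera call.
A pose or a line that the arm cannot do raises robot.IKError and nothing moves.
- robot.hand_in(): hands the job in; it is judged then, once.
Readings, each from a call of its own:
- robot.read_time_s(): time.
- robot.read_joints(): joint angles.
- robot.read_qvel(): joint speeds.
- robot.read_effort(): joint torques, N m.
- robot.read_eef_pos(): TCP position.
- robot.read_orientation(): TCP orientation.
- robot.read_wrist_force(): force on the tool from outside, world axes, zero at the start.
- robot.read_moment(): the same for the moment, N m.
- robot.read_grip_width(): finger opening in m.
- robot.read_grip_force(): force on a finger pad.
Only numpy, scipy, OpenCV 4.12 (cv2) and the standard library are available. Lean on these libraries where they do the work, as an engineer would, in place of code of your own. Each camera call takes 0.05 s, during which the arm holds its last target. There are 200 camera calls.

## Working session

There is one attempt and no reset: what is moved stays moved. The work goes in short steps, each a Python script; the robot and the scene stay as the last script left them, time stands still between calls to the robot, and variables do not carry over. Pictures are saved under pics/ and viewed, at most 10 in all, crops included, and the job is handed in when it is done.

```bash
mkdir -p pics; python3 - <<'E'
from plant import robot
import cv2,numpy as np
for n in("top","side"):
    p,d=robot.read_camera(n); cv2.imwrite(f"pics/{n}0.png",p); np.save(f"{n}0.npy",d)
    c=robot.camera_info(n); print(n,c["camera_matrix"],c["R"],c["t"],-c["R"].T@c["t"])
E
```

```text
top [[434.24498472   0.         320.70708261]
 [  0.         434.24498472 236.61394726]
 [  0.           0.           1.        ]] [[ 0.01066858 -0.99964762 -0.02430681]
 [-0.99620305 -0.00852509 -0.08664182]
 [ 0.08640407  0.02513887 -0.99594296]] [0.01976679 0.52769644 0.86226434] [0.45097877 0.00258214 0.90496714]
side [[616.47164658   0.         320.26363314]
 [  0.         616.47164658 233.57426927]
 [  0.           0.           1.        ]] [[ 0.81801033 -0.57506469  0.01263728]
 [-0.37694014 -0.55252117 -0.74339524]
 [ 0.43448272  0.60334149 -0.66873299]] [-0.41276613  0.24633552  1.05670383] [-0.02861885 -0.7388149   0.89499361]
```

View pics/top0.png

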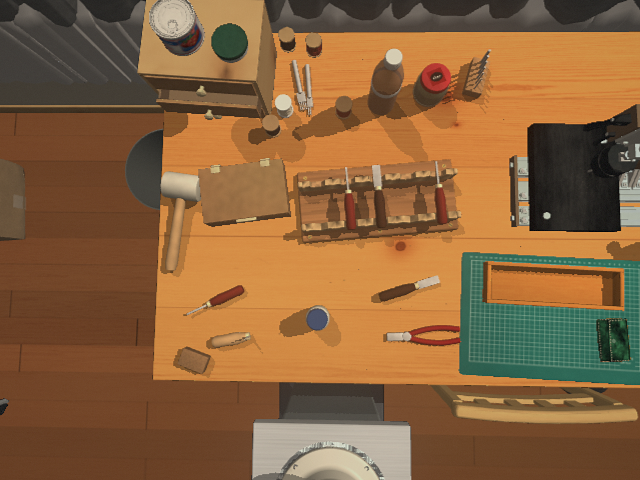

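View pics/side0.png

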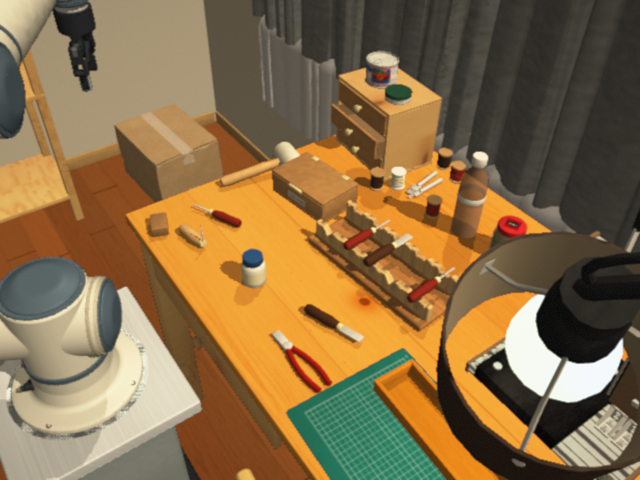

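The loose beveler is at about (215,302) and the loose skiver at about (410,289) in the top view. The rack is around (378,200), with tools in columns 348, 378 and 440, so places 1 and 4 look empty. Next I'll zoom in and measure.

```bash
cat > h.py <<'E'
import numpy as np,cv2
from plant import robot
def cam(n):
    c=robot.camera_info(n); return c["camera_matrix"],c["R"],c["t"]
def ray(n,uv,z):
    K,R,t=cam(n); uv=np.atleast_2d(uv).astype(float)
    d=np.c_[uv,np.ones(len(uv))]@np.linalg.inv(K).T@R; o=-R.T@t
    return o+d*((z-o[2])/d[:,2])[:,None]
def cloud(n,D):
    K,R,t=cam(n); v,u=np.mgrid[:480,:640]
    P=np.stack([u,v,np.ones_like(u)],-1)@np.linalg.inv(K).T*D[...,None]
    return (P-t)@R
E
python3 - <<'E'
from h import *
t=cv2.imread("pics/top0.png"); s=cv2.imread("pics/side0.png")
z=lambda i,x0,y0,w,h,W,H:cv2.resize(i[y0:y0+h,x0:x0+w],(W,H),interpolation=cv2.INTER_CUBIC)
out=np.vstack([z(t,285,150,190,100,760,400),np.hstack([z(t,175,275,76,40,380,200),z(t,370,265,76,40,380,200)])])
cv2.imwrite("pics/crop1.png",out)
C=cloud("top",np.load("top0.npy")); S=cloud("side",np.load("side0.npy"))
# heights coloured for the rack region
for nm,A in(("top",C),("side",S)):
    m=(A[...,0]>.42)&(A[...,0]<.75)&(abs(A[...,1])<.26)&(A[...,2]>.003)&(A[...,2]<.09)
    P=A[m]; print(nm,len(P),"desk z",np.median(A[(A[...,2]<.01)&(A[...,2]>-.01)][:,2]))
    for lo,hi in((.008,.02),(.03,.044),(.044,.051),(.053,.062),(.062,.09)):
        Q=P[(P[:,2]>lo)&(P[:,2]<hi)]
        print(lo,len(Q),np.percentile(Q,[1,50,99],axis=0).round(4).tolist())
for n,im,b in(("top",t,[(180,280,250,320),(375,270,445,305)]),("side",s,[(190,200,245,230),(300,300,365,345)])):
    for x0,y0,x1,y1 in b:
        g=im[y0:y1,x0:x1].astype(int); hsv=cv2.cvtColor(im[y0:y1,x0:x1],cv2.COLOR_BGR2HSV)
        tool=(g[...,2]<150)|(hsv[...,1]<100)
        k,L,st,ce=cv2.connectedComponentsWithStats(tool.astype(np.uint8))
        print(n,[(a[:5].tolist()) for a in st[1:] if a[4]>15])
        print("\n".join("".join("#" if q else "." for q in r) for r in tool[::2]))
E
```

```text
top 16505 desk z -0.0015573672196787505
0.008 7591 [[0.4249, -0.2476, 0.0084], [0.6005, -0.0947, 0.0121], [0.6865, 0.137, 0.0184]]
0.03 617 [[0.5391, -0.2406, 0.0302], [0.5694, -0.0237, 0.0383], [0.7487, 0.2453, 0.0439]]
0.044 1530 [[0.5405, -0.2469, 0.0441], [0.5744, -0.083, 0.0475], [0.671, 0.201, 0.0508]]
0.053 6010 [[0.5508, -0.222, 0.0533], [0.6114, 0.1531, 0.058], [0.6732, 0.2574, 0.0614]]
0.062 31 [[0.5596, -0.0297, 0.0621], [0.627, 0.1994, 0.0624], [0.7498, 0.2544, 0.0887]]
side 13517 desk z 0.0002704422123845363
0.008 4503 [[0.4242, -0.2533, 0.0085], [0.5829, -0.1143, 0.0138], [0.6507, 0.2167, 0.0197]]
0.03 1591 [[0.5372, -0.2518, 0.0302], [0.5682, -0.0383, 0.0371], [0.7463, 0.2464, 0.0439]]
0.044 1508 [[0.5384, -0.2498, 0.0441], [0.5739, -0.0817, 0.0482], [0.6758, 0.2332, 0.0509]]
0.053 3156 [[0.5449, -0.2235, 0.0532], [0.6056, 0.1202, 0.059], [0.6723, 0.2563, 0.0619]]
0.062 419 [[0.5503, -0.0947, 0.062], [0.6103, 0.169, 0.0628], [0.6686, 0.2557, 0.0657]]
top [[3, 5, 61, 31, 418]]
......................................................................
.......................
[... 4362 characters left out ...]
############...#........................
........................#############......###...................
.............................#########...########................
..................................###################............
....................................####################.........
.......................................#####################.....
...........................................####################..
..............................................#################..
..................................................###########....
.....................................................#...........
.................................................................
```

View pics/crop1.png

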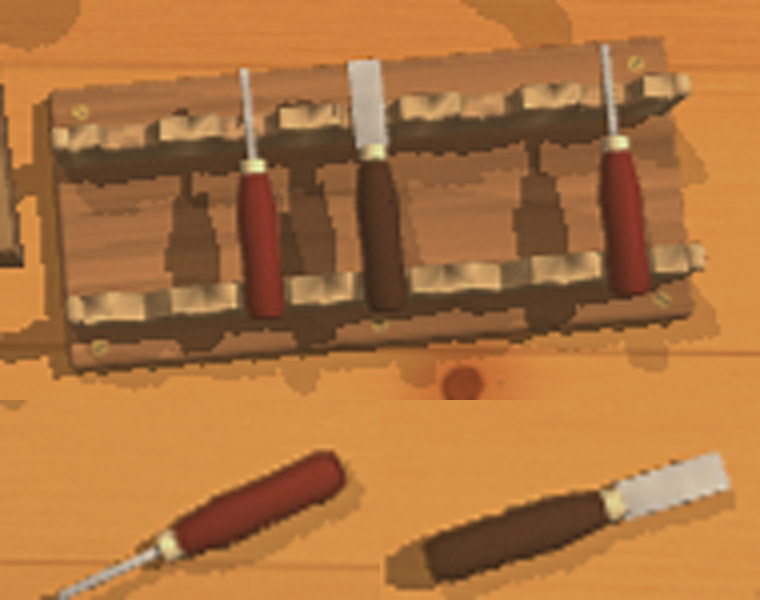

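The crop confirms that places 2, 3 and 5 are occupied and 1 and 4 are empty. The tools have short pale ferrules. Next I'll measure the handles by colour in both views and fit the rack from depth.

```bash
cat > m.py <<'E'
from h import *
def handle(n,im,box,z,red):
    x0,y0,x1,y1=box; g=im[y0:y1,x0:x1].astype(int); B,G,R=g[...,0],g[...,1],g[...,2]
    m=((R>60)&(G<.5*R)&(B<.5*R)&(R<185)&(G<65)) if red else (R<112)&(R>30)
    k,L,st,_=cv2.connectedComponentsWithStats(cv2.morphologyEx(m.astype(np.uint8),cv2.MORPH_OPEN,np.ones((2,2))))
    i=1+st[1:,4].argmax(); v,u=np.nonzero(L==i)
    P=ray(n,np.c_[u+x0,v+y0],z)[:,:2]; c=P.mean(0); _,_,V=np.linalg.svd(P-c); a=V[0]
    s=(P-c)@a; w=(P-c)@V[1]; mid=c+a*(s.min()+s.max())/2
    return mid,a,s.max()-s.min(),np.percentile(w,97)-np.percentile(w,3)
def report(t,s,items):
    for nm,red,z,bt,bs in items:
        for n,im,b in(("top",t,bt),("side",s,bs)):
            if b is None: continue
            mid,a,l,w=handle(n,im,b,z,red)
            print(nm,n,mid.round(4),"ang",round(np.degrees(np.arctan2(a[1],a[0]))%180,1),"len",round(l,4),round(w,4))
E
python3 - <<'E'
from m import *
t=cv2.imread("pics/top0.png"); s=cv2.imread("pics/side0.png")
report(t,s,[("Lbev",1,.0105,(180,280,250,320),(190,200,245,230)),("Lski",0,.0109,(375,270,445,305),(300,300,365,345)),
 ("R2",1,.0495,(338,175,362,232),(338,215,380,252)),("R3",0,.0499,(370,175,390,230),(362,235,400,268)),("R5",1,.0495,(430,175,455,227),(405,265,445,303))])
C=cloud("top",np.load("top0.npy")); S=cloud("side",np.load("side0.npy"))
for nm,A in(("top",C),("side",S)):
    P=A.reshape(-1,3); P=P[(P[:,0]>.53)&(P[:,0]<.70)&(P[:,1]<.16)&(P[:,1]>-.26)]
    for yaw0 in [None]:
        best=None
        F=P[(P[:,2]>.046)&(P[:,2]<.066)]
        for y in np.radians(np.arange(-12,12,.1)):   # yaw by sharpness of the x histogram
            q=F@[np.cos(y),np.sin(y),0]; h=np.histogram(q,np.arange(.4,.8,.002))[0]; e=(h**2.).sum()
            if best is None or e>best[0]: best=(e,y)
        y=best[1]; c,s_=np.cos(y),np.sin(y)
        X=P@[c,s_,0]; Y=P@[-s_,c,0]
        print(nm,"yaw",np.degrees(y).round(1))
        for lo,hi in((.010,.02),(.0455,.0515),(.0555,.0605)):
            k=(P[:,2]>lo)&(P[:,2]<hi); h,e=np.histogram(X[k],np.arange(.48,.74,.004)); print(lo,dict((int(round(a*1000)),int(b)) for a,b in zip(e,h) if b>20))
            print("  Y ends",np.percentile(Y[k],[.5,2,98,99.5]).round(4))
E
```

```text
Lbev top [0.4039 0.215 ] ang 115.1 len 0.0715 0.0154
Lbev side [0.4043 0.2132] ang 111.7 len 0.0759 0.0198
Lski top [ 0.4152 -0.1326] ang 107.9 len 0.076 0.0187
Lski side [ 0.4135 -0.1359] ang 105.7 len 0.0794 0.0229
R2 top [ 0.5748 -0.0361] ang 6.3 len 0.0691 0.0137
R2 side [ 0.5758 -0.0354] ang 8.6 len 0.0748 0.0216
R3 top [ 0.5872 -0.0909] ang 7.8 len 0.0961 0.0281
R3 side [ 0.5879 -0.0876] ang 27.5 len 0.1123 0.0615
R5 top [ 0.5873 -0.2163] ang 6.3 len 0.0706 0.0122
R5 side [ 0.5882 -0.2144] ang 8.0 len 0.0748 0.0197
top yaw 5.5
0.01 {520: 133, 524: 208, 528: 234, 532: 265, 536: 235, 540: 84, 556: 88, 560: 212, 564: 225, 568: 222, 572: 224, 576: 232, 580: 221, 584: 215, 588: 228, 592: 210, 596: 224, 600: 222, 604: 218, 608: 227, 612: 234, 616: 243, 620: 239, 624: 256, 644: 67, 648: 238, 652: 242, 656: 240, 660: 241, 664: 173}
  Y ends [-0.3064 -0.3022  0.0095  0.0375]
0.0455 {540: 166, 544: 177, 548: 183, 552: 105, 576: 23, 616: 23, 620: 24, 624: 125, 628: 113, 632: 109, 636: 69, 640: 25, 644: 23, 648: 26, 652: 23}
  Y ends [-0.3029 -0.2971  0.0361  0.073 ]
0.0555 {536: 28, 540: 
[... 431 characters left out ...]
4, 532: 236, 536: 341, 540: 147, 568: 22, 572: 63, 576: 98, 580: 176, 584: 166, 588: 177, 592: 180, 596: 162, 600: 159, 604: 156, 608: 153, 612: 153, 616: 157, 620: 153, 624: 235, 628: 31}
  Y ends [-0.3086 -0.3056  0.0391  0.0857]
0.0455 {532: 29, 536: 96, 540: 159, 544: 142, 548: 154, 552: 25, 572: 28, 576: 43, 620: 35, 624: 205, 628: 92, 632: 76, 636: 32}
  Y ends [-0.3045 -0.2983  0.0684  0.0933]
0.0555 {532: 22, 536: 36, 540: 31, 544: 33, 548: 29, 552: 32, 556: 32, 560: 30, 564: 35, 568: 31, 572: 46, 576: 64, 580: 54, 584: 52, 588: 45, 592: 40, 596: 46, 600: 34, 604: 34, 608: 28, 612: 23, 620: 34, 624: 110, 628: 114, 632: 104, 636: 35, 648: 22}
  Y ends [-0.2928 -0.2829  0.0976  0.1019]
```

```bash
cat >> h.py <<'E'
def ori(b):
    c,s=np.cos(np.radians(b)),np.sin(np.radians(b)); return np.array([[c,s,0],[s,-c,0],[0,0,-1.]])
YAW=5.5
def rack(x,y):  # rack x,y (m) -> world xy
    c,s=np.cos(np.radians(YAW)),np.sin(np.radians(YAW)); X,Y=.5925+x,-.1507+y
    return np.array([c*X-s*Y,s*X+c*Y])
G=.015          # grasp this far from the origin towards the blade
E
python3 - <<'E'
from h import *
C=cloud("top",np.load("top0.npy")).reshape(-1,3)
c,s=np.cos(np.radians(5.5)),np.sin(np.radians(5.5))
X=C@[c,s,0]-.5925; Y=C@[-s,c,0]+.1507
k=(X>-.02)&(X<.05)&(Y>.16)&(Y<.26)&(C[:,2]>.025); print("box near rack y",np.percentile(Y[k],[0,1,5]),C[k,2].max())
for s_ in(0,180):
    for nm,p,b in(("bev",(.3869,.2519,.03),-65.5),("s1",(*rack(G,.12),.06),185.5),("ski",(.4269,-.1739,.03),107.5),("s4",(*rack(G,-.06),.06),185.5)):
        q=robot.inverse_kinematics(np.array(p),ori((b+s_+180)%360-180)); print(s_,nm,np.round(p,3),None if q is None else np.round(q))
# fingertip touch test, shut
robot.grab(20); robot.move_to(np.array([.42,.16,.04]),ori(114.5))
print(robot.move_straight(np.array([.42,.16,.006]),rate=.03,stop_force=3),robot.read_eef_pos(),robot.read_time_s())
robot.move_straight(np.array([.42,.16,.06])); robot.release(); print(robot.read_time_s(),robot.read_wrist_force())
E
```

```text
box near rack y [0.16006352 0.18468527 0.18702825] 0.06255914477283656
0 bev [0.387 0.252 0.03 ] None
0 s1 [0.608 0.028 0.06 ] [ -1.   9.  85.  -0.  86. -96.]
0 ski [ 0.427 -0.174  0.03 ] [-26. -13. 110.  -0.  83. -44.]
0 s4 [ 0.625 -0.152  0.06 ] [ -17.   14.   80.   -0.   86. -112.]
180 bev [0.387 0.252 0.03 ] [ 29. -13. 110.  -0.  83.   4.]
180 s1 [0.608 0.028 0.06 ] [-1.  9. 85. -0. 86. 84.]
180 ski [ 0.427 -0.174  0.03 ] [-26. -13. 110.  -0.  83. 136.]
180 s4 [ 0.625 -0.152  0.06 ] [-17.  14.  80.  -0.  86.  68.]
True [0.41975773 0.1599268  0.01404118] 3.35
4.5917 [ 0.46093097  0.49845644 -0.51865486]
```

```bash
python3 - <<'E'
from h import *
p=np.array([.3869,.2519,.0]); o=ori(114.5)
robot.move_to(p+[0,0,.08],o); robot.move_straight(p+[0,0,.0205]); robot.grab(40); print(robot.read_grip_width(),robot.read_wrist_force())
robot.move_straight(p+[0,0,.12],rate=.1)
xy=rack(G,.12); robot.move_to(np.array([*xy,.14]),ori(5.5)); print(robot.read_grip_width(),robot.read_time_s())
robot.move_straight(np.array([*xy,.085]))
for n in("top","side"):
    im,d=robot.read_camera(n); cv2.imwrite(f"pics/{n}1.png",im)
t=cv2.imread("pics/top1.png")[140:250,270:470]; s=cv2.imread("pics/side1.png")[180:330,300:460]
cv2.imwrite("pics/c2.png",np.vstack([cv2.resize(t,(560,308)),np.hstack([cv2.resize(s,(307,288)),np.zeros((288,253,3),np.uint8)])]))
E
```

```text
0.012160997595353103 [-0.64574013 -0.35720875  0.19557392]
0.012043128013102321 8.7
```

View pics/c2.png

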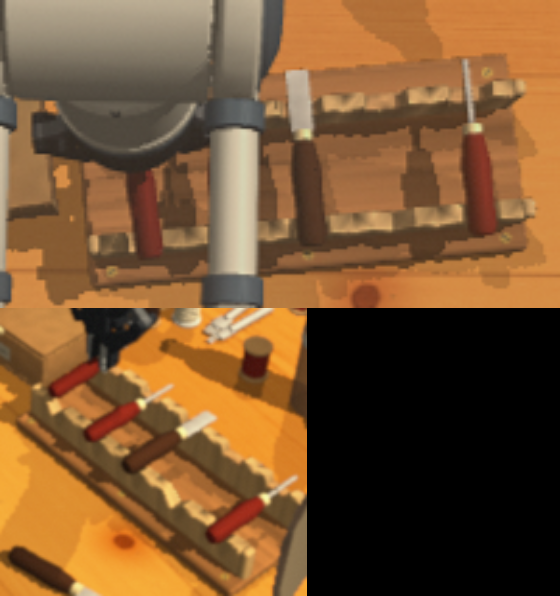

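The held beveler is over place 1, with its handle at about (77,378) in the crop. I'll check its pose with numbers from the side view.

```bash
python3 - <<'E'
from m import *
t=cv2.imread("pics/top1.png"); s=cv2.imread("pics/side1.png")
for z in(.07,.075,.08): report(t,s,[(z,1,z,(312,195,332,235),(320,203,353,228))])
D=robot.read_camera("side")[1]; C=cloud("side",D)[203:228,320:353]; g=s[203:228,320:353].astype(int)
m=(g[...,2]>60)&(g[...,1]<65)&(g[...,1]<.5*g[...,2]); P=C[m]; P=P[(P[:,2]>.04)&(P[:,2]<.11)]
x=P@[.9954,.0958,0]-.5925; 
for a in np.arange(-.07,.02,.01):
    k=(x>a)&(x<a+.01)
    if k.sum()>3: print(round(a,3),k.sum(),"top z",np.percentile(P[k,2],90).round(4),"y",(P[k]@[-.0958,.9954,0]+.1507).mean().round(4))
print("expected mid",rack(-.0265,.12))
E
```

```text
0.07 top [0.5625 0.0176] ang 6.7 len 0.0572 0.0104
0.07 side [0.571 0.025] ang 10.3 len 0.0742 0.0206
0.075 top [0.5618 0.0175] ang 6.7 len 0.0568 0.0103
0.075 side [0.5674 0.0204] ang 10.3 len 0.0737 0.0205
0.08 top [0.5612 0.0174] ang 6.7 len 0.0565 0.0103
0.08 side [0.5637 0.0158] ang 10.3 len 0.0733 0.0204
-0.07 11 top z 0.0836 y 0.1165
-0.06 39 top z 0.085 y 0.1136
-0.05 35 top z 0.0856 y 0.114
-0.04 34 top z 0.0864 y 0.1148
-0.03 36 top z 0.0852 y 0.1152
-0.02 38 top z 0.0865 y 0.1147
-0.01 25 top z 0.0863 y 0.1142
0.0 8 top z 0.0838 y 0.1161
expected mid [0.56633671 0.02369003]
```

```bash
python3 - <<'E'
from h import *
xy=rack(G,.1225)
robot.move_straight(np.array([*xy,.080]),ori(4.0)); f0=robot.read_wrist_force()
print(robot.move_straight(np.array([*xy,.0590]),rate=.02,stop_force=2),robot.read_eef_pos(),robot.read_wrist_force()-f0)
robot.release(); robot.move_straight(np.array([*xy,.14]))
p=np.array([.4269,-.1739,.0]); robot.move_to(p+[0,0,.12],ori(107.5)); print(robot.read_time_s())
for n in("top","side"):
    im,d=robot.read_camera(n); cv2.imwrite(f"pics/{n}2.png",im)
from m import report
t=cv2.imread("pics/top2.png"); s=cv2.imread("pics/side2.png")
try: report(t,s,[("new",1,.0495,(310,180,332,238),(318,205,355,235)),("R2",1,.0495,(338,175,362,232),(338,215,380,252)),("R5",1,.0495,(430,175,455,227),(405,265,445,303))])
except Exception as e: print(e)
cv2.imwrite("pics/c3.png",np.vstack([cv2.resize(t[140:250,270:470],(560,308)),cv2.resize(s[180:330,300:580],(524,281))[:, :524].copy() if 0 else cv2.resize(s[180:330,300:580],(560,300))]))
E
```

```text
True [0.60719698 0.03032006 0.06028514] [ 0.47382572 -0.36666306  3.94648685]
13.8583
new top [0.5663 0.0238] ang 7.2 len 0.0693 0.0145
attempt to get argmax of an empty sequence
```

View pics/c3.png

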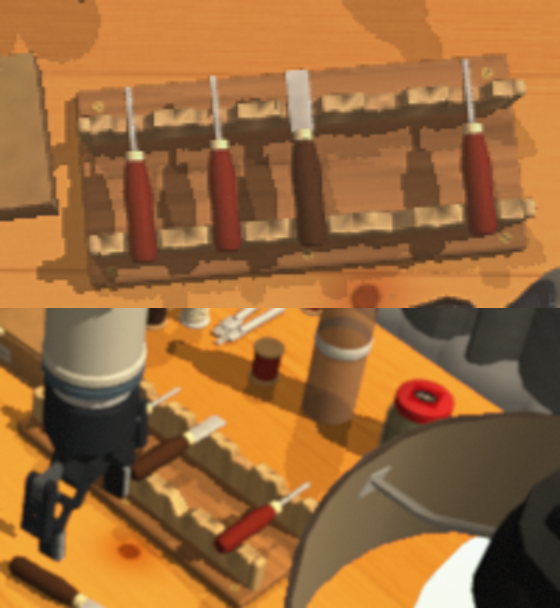

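The beveler is seated in place 1 at about (140,190) in the crop, and the neighbouring tools haven't moved. Now the skiver.

```bash
python3 - <<'E'
from m import *
p=np.array([.4269,-.1739,.0])
robot.move_straight(p+[0,0,.0209]); robot.grab(40); print(robot.read_grip_width(),robot.read_wrist_force())
robot.move_straight(p+[0,0,.12],rate=.1)
xy=rack(G,-.06); robot.move_to(np.array([*xy,.14]),ori(-174.5)); print(robot.read_grip_width(),robot.read_time_s())
robot.move_straight(np.array([*xy,.085]))
for n in("top","side"):
    im,d=robot.read_camera(n); cv2.imwrite(f"pics/{n}3.png",im)
    if n=="side": np.save("s3.npy",d)
t=cv2.imread("pics/top3.png"); s=cv2.imread("pics/side3.png")
cv2.imwrite("pics/c4.png",np.vstack([cv2.resize(t[140:250,270:470],(560,308)),cv2.resize(s[210:310,360:550],(560,295))]))
E
```

```text
0.013002538389422972 [0.37530829 0.24000631 0.8113286 ]
0.013002380690367894 17.6833
```

View pics/c4.png

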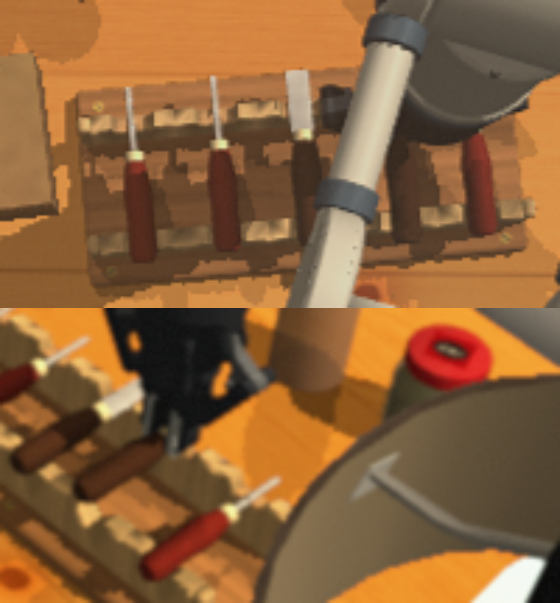

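The skiver is held over place 4, with its handle at about (120,468) in the crop. I'll measure its line from the depth data.

```bash
python3 - <<'E'
from h import *
A=cloud("side",np.load("s3.npy")); s=cv2.imread("pics/side3.png").astype(int)
sel=np.zeros((480,640),bool); sel[248:280,380:418]=1
P=A[sel&(A[...,2]>.062)&(A[...,2]<.095)]
X=P@[.9954,.0958,0]-.5925; Y=P@[-.0958,.9954,0]+.1507
for a in np.arange(-.08,.02,.01):
    k=(X>a)&(X<a+.01)
    if k.sum()>3: print(round(a,3),k.sum(),"z90",np.percentile(P[k,2],90).round(4),"Ymin/mean/max",Y[k].min().round(4),Y[k].mean().round(4),Y[k].max().round(4))
print(X.min())
# same for R5 as reference of bias, at its height
sel[:]=0; sel[265:303,405:445]=1
g=s; P=A[sel&(g[...,1]<65)&(g[...,2]>80)&(A[...,2]>.04)&(A[...,2]<.07)]
X=P@[.9954,.0958,0]-.5925; Y=P@[-.0958,.9954,0]+.1507
for a in np.arange(-.08,.02,.02):
    k=(X>a)&(X<a+.02)
    if k.sum()>3: print("R5",round(a,3),k.sum(),np.percentile(P[k,2],90).round(4),Y[k].min().round(4),Y[k].mean().round(4),Y[k].max().round(4))
print(X.min())
E
```

```text
-0.07 68 z90 0.0855 Ymin/mean/max -0.0697 -0.0604 -0.0501
-0.06 39 z90 0.0861 Ymin/mean/max -0.0691 -0.0618 -0.05
-0.05 53 z90 0.0859 Ymin/mean/max -0.0692 -0.0626 -0.0507
-0.04 44 z90 0.0859 Ymin/mean/max -0.0701 -0.0631 -0.0503
-0.03 51 z90 0.0867 Ymin/mean/max -0.07 -0.0597 0.0038
-0.02 59 z90 0.0872 Ymin/mean/max -0.0726 -0.0582 0.0026
-0.01 36 z90 0.0866 Ymin/mean/max -0.0695 -0.0633 -0.053
-0.0 55 z90 0.0895 Ymin/mean/max -0.0715 -0.058 -0.0405
0.01 13 z90 0.084 Ymin/mean/max -0.0593 -0.0539 -0.0516
-0.06699326095595315
R5 -0.08 21 0.0579 -0.1252 -0.1202 -0.1151
R5 -0.06 100 0.0599 -0.127 -0.1207 -0.1026
R5 -0.04 87 0.0601 -0.127 -0.1202 -0.1106
R5 -0.02 81 0.0609 -0.127 -0.1205 -0.1102
R5 0.0 17 0.0581 -0.1245 -0.1193 -0.1104
-0.06404200488529987
```

```bash
python3 - <<'E'
from m import *
xy=rack(G+.001,-.0585)
robot.move_straight(np.array([*xy,.080])); f0=robot.read_wrist_force()
print(robot.move_straight(np.array([*xy,.0592]),rate=.02,stop_force=2),robot.read_eef_pos(),robot.read_wrist_force()-f0)
robot.release(); robot.move_straight(np.array([*xy,.16])); robot.move_to(np.array([.35,.35,.25]),ori(-174.5)); print(robot.read_time_s())
for n in("top","side"):
    im,d=robot.read_camera(n); cv2.imwrite(f"pics/{n}4.png",im)
t=cv2.imread("pics/top4.png"); s=cv2.imread("pics/side4.png")
cv2.imwrite("pics/c5.png",np.vstack([cv2.resize(t[140:250,270:470],(560,308)),cv2.resize(s[190:330,310:480],(350,288))[:, :].copy() if 0 else cv2.resize(s[190:330,300:560],(560,290))]))
report(t,s,[("new",1,.0495,(310,180,332,238),None),("R2",1,.0495,(338,175,362,232),(338,215,380,252)),("R5",1,.0495,(430,175,455,227),(405,265,445,303))])
E
```

```text
True [ 0.62556347 -0.14983796  0.06085165] [0.37138848 0.13128263 4.92770579]
23.0083
new top [0.5664 0.0239] ang 7.0 len 0.0695 0.0143
R2 top [ 0.5748 -0.036 ] ang 6.1 len 0.0691 0.014
R2 side [ 0.5758 -0.0354] ang 8.7 len 0.0749 0.0217
R5 top [ 0.5873 -0.2163] ang 6.1 len 0.0705 0.0124
R5 side [ 0.5882 -0.2144] ang 8.1 len 0.0749 0.0197
```

View pics/c5.png

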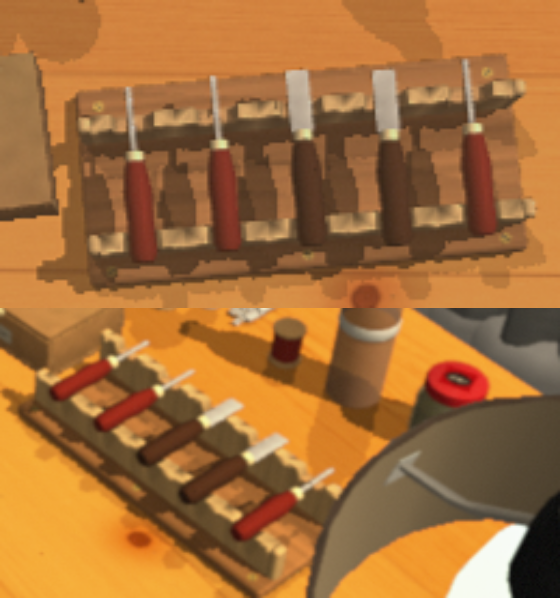

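All five tools lie in their notches with the blades in the gaps. The new ones are at about (140,190) and (393,170) in the crop, and the neighbours measured (places 2 and 5) haven't moved.

```bash
python3 -c "
from plant import robot
print(robot.hand_in())"
```

```text
the job is handed in; nothing more can be done
None
```

I laid the loose beveler in place 1 and the loose skiver in place 4, both seated and pointing away from the robot; the tools already in the rack stayed put, and I handed the job in after about 23 s.

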